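Put two brake pads away in the cubby, wear tabs to the back

TASK

Put the two brake pads away in the shallow parts cubby: slide its clear door fully open by the black grip, lay one pad flat in each of the two bays, friction block up, straight along the bay and with its wear tab towards the back of the cubby (the side away from the robot), and then slide the door fully shut. Set the pads down rather than dropping them, and leave the other things on the shelf where they are.

Things in the scene. Friction and masses are not known exactly. Their poses are not given: they have to be found in the camera images.
- cubby: Fixed grey steel tray, 176 mm (x, front to back) x 424 mm (y). Origin: centre of its underside; x to its back (away from the robot), y to the robot's left. Floor 6 mm thick, front and back walls 46 mm high, side walls 36. A fixed dark metal cover (top at 36 mm) closes the -y half; the +y half is two bays under the door, parted by a rib 6 mm above the floor.
- bay_inner (a point): Centre of the floor of the bay next to the fixed cover, 164 mm (cubby x) x 97 mm (y), floor surface 6 mm above the shelf; axes as the cubby's.
- bay_outer (a point): Centre of the floor of the other bay (+y side), same size, 102 mm from bay_inner; axes as the cubby's.
- door (a joint): Slide of the clear acrylic door (5 mm thick, 204 mm along cubby y, top 43 mm above the shelf), m: 0 shut, 0.215 fully open; grows as it slides to the cubby's -y, over the fixed cover. About 1.5 N of friction; stays where left; starts at 0 to 0.05. From 0.205 both bays are clear. Flat pads fit under it.
- door_grip (a point): Centre of the black grip bar that stands on the door: 70 mm along cubby x, 14 mm along y, 24 mm high (from 43 to 67 mm above the shelf; this point is at 55 mm). It moves with the door; shut, it stands at y = 157 mm of the cubby. Axes as the cubby's.
- pad1: One of two like brake pads, on its steel plate, friction block up, any yaw. Plate 104 (x) x 50 x 6 mm; on it a dark block 78 x 36 mm (x, y; grip across the 36), slotted across its middle, top at 22 mm. A steel wear tab 18 mm wide sticks out 22 mm at the +x end only, turned up to 20 mm high: ends at +74 and -52 mm. 0.3 to 0.52 kg. Origin: centre of the plate's underside; x towards the tab, z up.
- pad2: One of two like brake pads, on its steel plate, friction block up, any yaw. Plate 104 (x) x 50 x 6 mm; on it a dark block 78 x 36 mm (x, y; grip across the 36), slotted across its middle, top at 22 mm. A steel wear tab 18 mm wide sticks out 22 mm at the +x end only, turned up to 20 mm high: ends at +74 and -52 mm. 0.3 to 0.52 kg. Origin: centre of the plate's underside; x towards the tab, z up.
- pad1_tab (a point): Upturned end of pad1's wear tab, 72 mm along the pad's x from its origin, 10 mm above its underside.
- pad2_tab (a point): Upturned end of pad2's wear tab, 72 mm along the pad's x from its origin, 10 mm above its underside.
- jug: Closed blue washer jug, 110 x 160 mm, 247 mm high, white cap; bystander. Origin: centre of its underside.
- scraper: Grey plastic ice scraper, about 200 mm long along its x, 76 mm wide blade at +x, 20 mm high, lying between the pads; bystander. Origin on its underside.
- wiper: Black rubber-edged wiper arm, 420 mm long along its y, 20 mm high, behind the cubby; bystander. Origin: centre of its underside.
- funnel: Aluminium funnel standing mouth down, 110 mm across, 140 mm high; bystander. Origin: centre of its underside.
- mug: White ceramic mug, 80 mm across, 95 mm high; bystander. Origin: centre of its underside.
- tin: Flat metal tin, 80 mm across, 40 mm high; bystander. Origin: centre of its underside.
- wrench: Steel wrench, 180 mm long, lying flat; bystander. Origin on its underside.
Not all that is in view belongs to the job. What is shaped like the pad2 but turquoise is not meant.

How it is judged (in metres and radians):
On the way, in this order (a step that is already met when the one before it is completed fails the run):
1. the door is slid open (0.18 m or more) (value of joint door above 0.18 m), for 0.2 s.
2. with the door still open, one pad lies flat in each bay with its wear tab to the back, both released (((x of pad1 in the frame of bay_inner between -0.04 and 0.04 m and y of pad1 in the frame of bay_inner between -0.032 and 0.032 m and z of pad1 in the frame of bay_inner between -0.005 and 0.005 m and angle between each of pad1, pad2's own z axis and vertical below 0.08 rad and angle between the x axis of each of pad1, pad2 and the x axis of cubby, either way round below 0.21 rad and x of pad1_tab in the frame of bay_inner above 0.03 m and x of pad2 in the frame of bay_outer between -0.04 and 0.04 m and y of pad2 in the frame of bay_outer between -0.032 and 0.032 m and z of pad2 in the frame of bay_outer between -0.005 and 0.005 m and x of pad2_tab in the frame of bay_outer above 0.03 m) or (x of pad1 in the frame of bay_outer between -0.04 and 0.04 m and y of pad1 in the frame of bay_outer between -0.032 and 0.032 m and z of pad1 in the frame of bay_outer between -0.005 and 0.005 m and angle between each of pad1, pad2's own z axis and vertical below 0.08 rad and angle between the x axis of each of pad1, pad2 and the x axis of cubby, either way round below 0.21 rad and x of pad1_tab in the frame of bay_outer above 0.03 m and x of pad2 in the frame of bay_inner between -0.04 and 0.04 m and y of pad2 in the frame of bay_inner between -0.032 and 0.032 m and z of pad2 in the frame of bay_inner between -0.005 and 0.005 m and x of pad2_tab in the frame of bay_inner above 0.03 m)) and value of joint door above 0.15 m and linear speed of each of pad1, pad2 below 0.02 m/s and contact force between each of pad1, pad2 and the fingers below 0.1 N), for 0.2 s.
At the end, for the whole second after the job is handed in: One pad released and still in each bay: origin within 40 mm (front to back) and 32 mm (sideways) of the bay centre, underside within 5 mm of its floor, flat to 0.08 rad, straight to 0.21 rad, tab point over 30 mm behind the bay centre; door shut to within 8 mm (((x of pad1 in the frame of bay_inner between -0.04 and 0.04 m and y of pad1 in the frame of bay_inner between -0.032 and 0.032 m and z of pad1 in the frame of bay_inner between -0.005 and 0.005 m and angle between each of pad1, pad2's own z axis and vertical below 0.08 rad and angle between the x axis of each of pad1, pad2 and the x axis of cubby, either way round below 0.21 rad and x of pad1_tab in the frame of bay_inner above 0.03 m and x of pad2 in the frame of bay_outer between -0.04 and 0.04 m and y of pad2 in the frame of bay_outer between -0.032 and 0.032 m and z of pad2 in the frame of bay_outer between -0.005 and 0.005 m and x of pad2_tab in the frame of bay_outer above 0.03 m) or (x of pad1 in the frame of bay_outer between -0.04 and 0.04 m and y of pad1 in the frame of bay_outer between -0.032 and 0.032 m and z of pad1 in the frame of bay_outer between -0.005 and 0.005 m and angle between each of pad1, pad2's own z axis and vertical below 0.08 rad and angle between the x axis of each of pad1, pad2 and the x axis of cubby, either way round below 0.21 rad and x of pad1_tab in the frame of bay_outer above 0.03 m and x of pad2 in the frame of bay_inner between -0.04 and 0.04 m and y of pad2 in the frame of bay_inner between -0.032 and 0.032 m and z of pad2 in the frame of bay_inner between -0.005 and 0.005 m and x of pad2_tab in the frame of bay_inner above 0.03 m)) and value of joint door below 0.008 m and linear speed of each of pad1, pad2 below 0.02 m/s and contact force between each of pad1, pad2 and the fingers below 0.1 N); the robot touches nothing.
It fails at once if a pad is dropped (falls out of the fingers faster than 0.7 m/s, about 25 mm) ((linear speed of pad1 above 0.7 m/s and contact force between pad1 and the fingers below 0.05 N) or (linear speed of pad2 above 0.7 m/s and contact force between pad2 and the fingers below 0.05 N)).
It fails at once if another thing on the shelf is moved more than 30 mm (distance of any of jug, scraper, wiper, funnel, mug, tin, wrench from where it was at the start of the episode above 0.03 m).
It fails at once if the jug, funnel or mug is tipped (angle between any of jug, funnel, mug's own z axis and vertical above 0.4 rad).
It also fails if it takes over 72 s, if anything falls off the work surface, if the arm or the gripper's body presses on something with over 40 N, if the wrist force passes 120 N, or if a joint passes its speed limit or range.

ROBOT

A 6-joint arm with a two-finger parallel gripper is mounted at the origin on the work surface. World frame = base frame: x ahead of the robot, y to its left, z up, the work surface at z = 0. Lengths are in mm, angles in degrees, forces in N, time in s.
With the tool pointing down it reaches from about 350 to 850 mm from the base axis. Payload 8.1 kg.
Tool frame: the origin (TCP) lies at the very end of the fingers, on their centre line; the grasp point (between the pads) lies 19 mm behind it (pinch_z is the z of the grasp point in the tool frame, in mm); z points along the fingers, y is the direction in which the jaws open and shut (so a half turn about z gives the same grasp; the last joint's range is limited). The gripper opens to 85 mm and grips with 20 to 120 N. Pads are 22 mm wide; open, the fingers measure 114 mm over their backs; the gripper's body (76 mm by 85 mm) begins 54 mm behind the grasp point. The pads swing forward as they close: fully open they stand 13 mm farther back than shut.
Start: joints at [-72.273, 7.471, 85.268, -0, 87.261, -4.893], TCP at [230.794, -553.841, 231.292] pointing down, gripper open.
Joint ranges: [-169.43, 169.43], [-51.17, 129.36], [1.28, 143.12], [-76.62, 256.62], [0, 156.53], [-152.29, 152.29]. Speed limits (degrees/s): [136.94, 136.94, 159.86, 180, 180, 180].

INTERFACE

Orientations are given as [roll, pitch, yaw] about the fixed x, y, z axes, in that order (R = Rz(yaw) Ry(pitch) Rx(roll)).
In Python, from bench import * gives the robot as it stands.
- The arm moves only by the shell command python3 -m creep 'ROWS' [FORCE]. ROWS is a JSON object of lists of equal length, an entry for each row: "translation": the shift along the tool's x, y, z in mm, a list of three; "rotation": the turn, a rotation vector about the tool's x, y, z in rad, a list of three; "claw": the finger opening in mm, from 0 to 85.4. In form: {"translation": [[dx, dy, dz], ...], "rotation": [[ax, ay, az], ...], "claw": [claw, ...]}. A call has 1 to 10 rows; each row shifts and turns the commanded pose from where the row before left it, along the tool's axes as they then stand; what a row does not reach is not made up. A row lasts 1/10 s, in which the tool goes at most 50 mm and 8.59 degrees, less where a joint would pass 70% of its speed; a pose out of reach is approached as far as the arm can. A call is refused whole if a number of a shift passes 50 or a number of a turn 0.15, either way. A call with a gripper value outside its range is refused whole. The fingers move at their own pace and stop on an object; FORCE is the grip in N (left out, the last holds). Time passes only in rows, so rows that do not move let the fingers close. It gives the time, the measured TCP pose, the force and the opening at its end, in the units of the state.
- sense(): the state, without advancing time (a new reading comes with each control period).
- snapshot(name): name is "scene" or "top" or "wrist"; returns a dict with "frame" (480x640x3 uint8, red, green, blue), "intrinsics" (3x3 intrinsics, pixels), "dist" ([k1, k2, p1, p2, k3] as OpenCV has them; the pictures are not rectified), "extrinsics" (4x4, takes a point from camera to world coordinates). Camera axes: x right, y up, looking along -z (the intrinsics and any distortion apply to the point x, -y, -z); pixel columns grow to the right and rows downward; lengths in mm; the calibration is good to about 2 mm. A picture is of the moment at which its call begins. There is no depth.
- hand_in(): hands the job in, once; it reports no verdict.
The state is a dict: "time": time; "joint_pos": joint angles; "qd": joint speeds; "joint_efforts": joint torques, N m; "tool_pos": TCP position; "tcp_rot": TCP orientation; "ft_force": force on the tool from outside, world axes, zero at the start; "wrist_torque": the same for the moment, N m; "finger_gap": finger opening in mm.
Only numpy, scipy, OpenCV 4.12 (cv2) and the standard library are available. Lean on these libraries where they do the work, as an engineer would, in place of code of your own. Each camera call takes 0.05 s, during which the arm holds its last target.

## Working session

There is one attempt and no reset: what is moved stays moved. The work goes in short steps, Python scripts to look and compute and a shell command to move; the robot and the scene stay as the last step left them, time stands still between calls to the robot, and variables do not carry over. Pictures are saved under pics/ and viewed, and the job is handed in when it is done.

```bash
ls; mkdir -p pics; python3 - <<'E'
from bench import *
import cv2
print(sense())
for n in ("scene","top","wrist"):
    s=snapshot(n); cv2.imwrite(f"pics/{n}0.png",s["frame"][:,:,::-1]); print(n,s["intrinsics"],s["dist"],s["extrinsics"])
E
```

```text
pics
{'time': 0.0, 'joint_pos': array([-7.22729684e+01,  7.51550148e+00,  8.53302233e+01,  1.56025415e-03,
        8.72616069e+01, -4.89457929e+00]), 'qd': array([ 0.01101699, -0.04841584, -0.10616518,  0.00194089, -0.02938129,
       -0.08392319]), 'joint_efforts': array([-4.03447684e-04, -5.69404364e+01, -5.00553453e+01, -2.29592606e-04,
        1.48297870e-02, -2.14115829e-05]), 'tool_pos': array([ 230.63119305, -553.30087593,  230.2312874 ]), 'tcp_rot': array([-1.79893193e+02, -1.07104667e-02,  2.26215249e+01]), 'ft_force': array([0.17717741, 0.03323777, 0.03241995]), 'wrist_torque': array([-0.00037861, -0.00618883, -0.01829164]), 'finger_gap': 85.55440476928035}
scene [[476.65467557   0.         311.35860558]
 [  0.         476.65467557 236.64059919]
 [  0.           0.           1.        ]] [-0.08915717  0.          0.          0.          0.        ] [[ 8.74540888e-01 -3.99043738e-01  2.75576359e-01  9.07053647e+02]
 [ 4.84944123e-01  7.16412144e-01 -5.01580341e-01 -7.51098524e+02]
 [ 2.72624395e-03  5.72291653e-01  8.20045628e-01  1.25970128e+03]
 [ 0.00000000e+00  0.0000000
[... 265 characters left out ...]
1 -6.18710079e-02  4.47894004e+02]
 [-9.99839206e-01  4.80719751e-03  1.72757923e-02 -1.30537606e+01]
 [ 1.75400003e-02  6.17966262e-02  9.97934630e-01  1.38041615e+03]
 [ 0.00000000e+00  0.00000000e+00  0.00000000e+00  1.00000000e+00]]
wrist [[416.57804518   0.         325.04851377]
 [  0.         416.57804518 237.78618611]
 [  0.           0.           1.        ]] [-0.05444294  0.          0.          0.          0.        ] [[ 3.85515896e-01  8.88147841e-01  2.50141772e-01  2.94340399e+02]
 [-9.22700226e-01  3.71471428e-01  1.03117755e-01 -5.26799510e+02]
 [-1.33671002e-03 -2.70559403e-01  9.62702354e-01  3.72181845e+02]
 [ 0.00000000e+00  0.00000000e+00  0.00000000e+00  1.00000000e+00]]
```

View pics/top0.png

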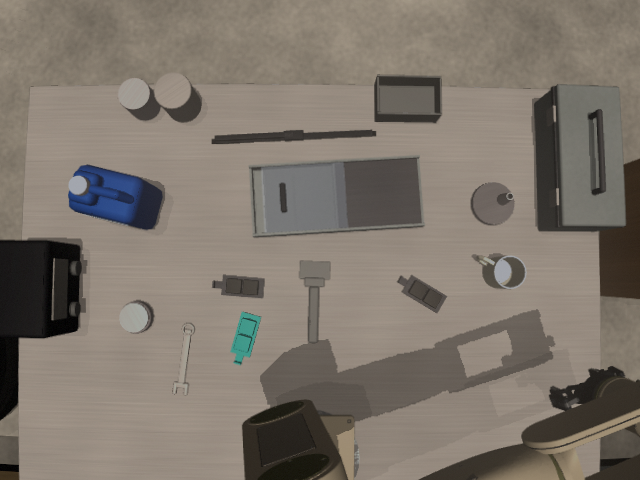

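View pics/scene0.png

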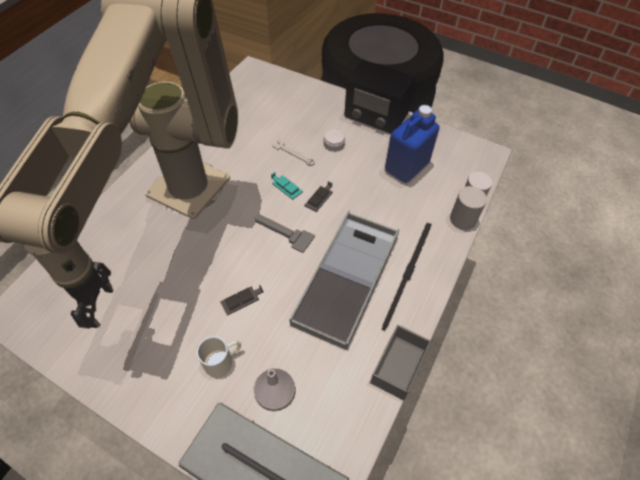

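The top view shows image up as +x and image right as -y. Pad candidates are the dark one at (240,286), the dark one at (423,293), and a turquoise one at (245,337), which I rule out. The cubby is at about (337,197), with its grip at (283,197). I'll enlarge these for corner readings.

```bash
cat > h.py <<'E'
from bench import *
import cv2, numpy as np
from scipy.spatial.transform import Rotation as R
def pix2w(s,uv,z):
    K=s["intrinsics"];d=np.array(s["dist"],float)
    p=cv2.undistortPoints(np.array(uv,float).reshape(-1,1,2),K,d).reshape(-1,2)
    T=s["extrinsics"];ray=(T[:3,:3]@np.c_[p[:,0],-p[:,1],-np.ones(len(p))].T).T
    o=T[:3,3];t=(np.broadcast_to(z,len(p))-o[2])/ray[:,2]
    return o+ray*t[:,None]
def w2pix(s,P):
    T=np.linalg.inv(s["extrinsics"]);P=np.atleast_2d(P);q=(T[:3,:3]@P.T).T+T[:3,3]
    q=q*[1,-1,-1]
    return cv2.projectPoints(q,np.zeros(3),np.zeros(3),s["intrinsics"],np.array(s["dist"],float))[0].reshape(-1,2)
def crop(s,x0,y0,w,h,k,name):
    im=cv2.resize(s["frame"][y0:y0+h,x0:x0+w,::-1],None,fx=k,fy=k,interpolation=cv2.INTER_CUBIC)
    step=10 if k>=6 else 20
    for u in range((x0//step+1)*step,x0+w,step):
        cv2.line(im,((u-x0)*k,0),((u-x0)*k,6),(0,255,255),1); cv2.putText(im,str(u),((u-x0)*k-10,18),0,.4,(0,255,255),1)
    for v in range((y0//step+1)*step,y0+h,step):
        cv2.line(im,(0,(v-y0)*k),(6,(v-y0)*k),(0,255,255),1); cv2.putText(im,str(v),(8,(v-y0)*k+4),0,.4,(0,255,255),1)
    cv2.imwrite("pics/"+name,im)
def tool():
    s=sense();print("t",round(s["time"],2),"tcp",s["tool_pos"].round(1),"rpy",s["tcp_rot"].round(2),"F",s["ft_force"].round(1),"gap",round(s["finger_gap"],1),"q",s["joint_pos"].round(0))
    return s
def to_tool(s,target,yaw=None):
    M=R.from_euler('xyz',s["tcp_rot"],degrees=True).as_matrix()
    d=M.T@(np.array(target)-s["tool_pos"])
    return d.round(1)
E
python3 - <<'E'
from h import *
s=snapshot("top")
crop(s,205,265,70,50,10,"padA.png");crop(s,390,268,64,50,10,"padB.png");crop(s,240,145,200,100,4,"cub.png")
E
```

```text
(no output)
```

View pics/padA.png

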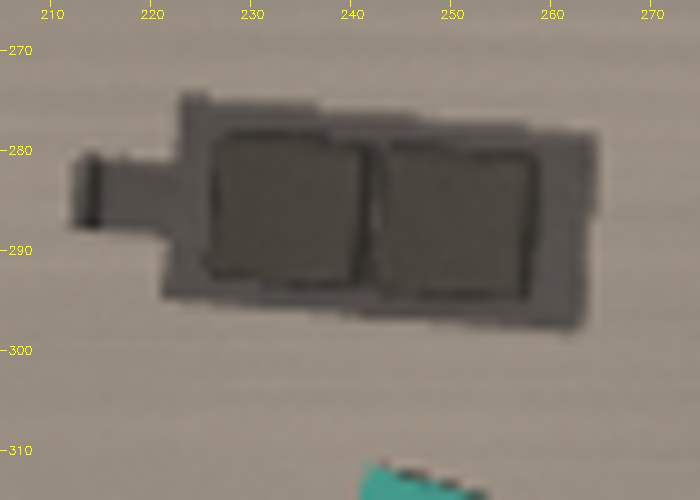

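View pics/padB.png

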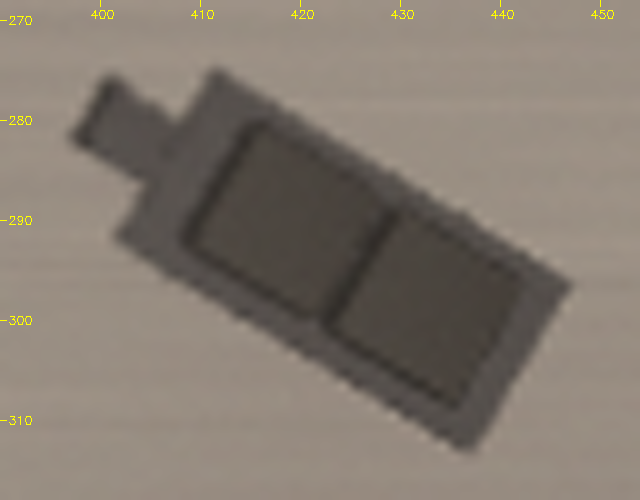

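View pics/cub.png

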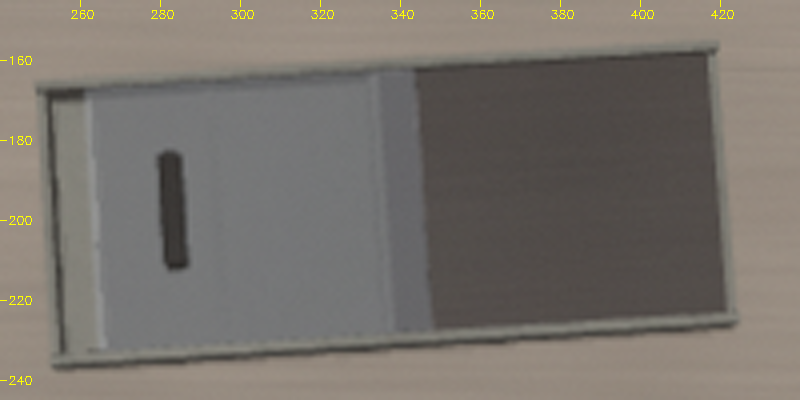

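Both dark shapes have a plate, a slotted dark block and one tab. Pad A's tab is at (213,284) and pad B's at (400,279). The cubby corners are about (250,167), (419,157), (423,225) and (254,236), and the grip runs from (282,183) to (284,212).

```bash
python3 - <<'E'
from h import *
s=snapshot("top")
def fit(name,uv,z,L,W):
    P=pix2w(s,uv,z)[:,:2]; c=P.mean(0)
    x=((P[0]+P[3])-(P[1]+P[2]))/2
    print(name,"c",c.round(1),"yaw",np.degrees(np.arctan2(x[1],x[0])).round(1),"len",np.linalg.norm(x).round(1),np.linalg.norm((P[0]+P[1]-P[2]-P[3])/2).round(1),L,W)
fit("A",[(223.3,274.8),(264.3,278.3),(262.8,297.8),(221.5,294.5)],6,104,50)
fit("B",[(411.5,275),(447,296.5),(437,313),(401.5,291.8)],6,104,50)
print(pix2w(s,[(213.5,284),(400,278.5)],18).round(1))
fit("cub(-y axis ends: x here = +y)",[(250,167),(419,157),(423.5,225),(254,236)],46,424,176)
fit("cub z41",[(250,167),(419,157),(423.5,225),(254,236)],41,424,176)
fit("grip",[(279.5,183),(284.5,183),(287,212),(281.5,212)],67,14,70)
E
```

```text
A c [423.4 167.6] yaw 85.6 len 103.2 49.0 104 50
B c [ 405.5 -286.3] yaw 59.2 len 104.5 48.9 104 50
[[ 429.   239.2   18. ]
 [ 444.5 -223.1   18. ]]
cub(-y axis ends: x here = +y) c [645.8 -64.9] yaw 94.0 len 416.7 169.9 424 176
cub z41 c [646.6 -65.1] yaw 94.0 len 418.3 170.5 424 176
grip c [638.2  65.6] yaw 90.3 len 12.6 70.6 14 70
```

```bash
cat >> h.py <<'E'
def box(c,yaw,x0,x1,y0,y1,z):
    a=np.radians(yaw);r=np.array([[np.cos(a),-np.sin(a)],[np.sin(a),np.cos(a)]])
    P=np.array([[x0,y0],[x1,y0],[x1,y1],[x0,y1]])@r.T+c[:2]
    return np.c_[P,np.full(4,z)]
def overlay(s,boxes,x0,y0,w,h,k,name):
    im=cv2.resize(s["frame"][y0:y0+h,x0:x0+w,::-1],None,fx=k,fy=k,interpolation=cv2.INTER_CUBIC)
    for i,b in enumerate(boxes):
        q=((w2pix(s,b)-[x0,y0]+.5)*k).round().astype(int)
        cv2.polylines(im,[q],True,[(0,0,255),(0,255,0),(255,255,0),(255,0,255),(0,255,255)][i%5],1)
    cv2.imwrite("pics/"+name,im)
E
python3 - <<'E'
from h import *
s=snapshot("top");c=(646,-65)
overlay(s,[box(c,4,-88,88,-212,212,46),box(c,4,-88,88,-212,212,36),box(c,4,-35,35,124,138,67)],240,145,200,100,4,"ov1.png")
s=snapshot("scene");
overlay(s,[box(c,4,-88,88,-212,212,46),box(c,4,-88,88,-212,212,0),box(c,4,-35,35,124,138,67),box((423.4,167.6),85.6,-52,52,-25,25,6),box((405.5,-286.3),59.2,-52,52,-25,25,6)],210,170,200,190,4,"ov2.png")
E
```

```text
(no output)
```

View pics/ov1.png

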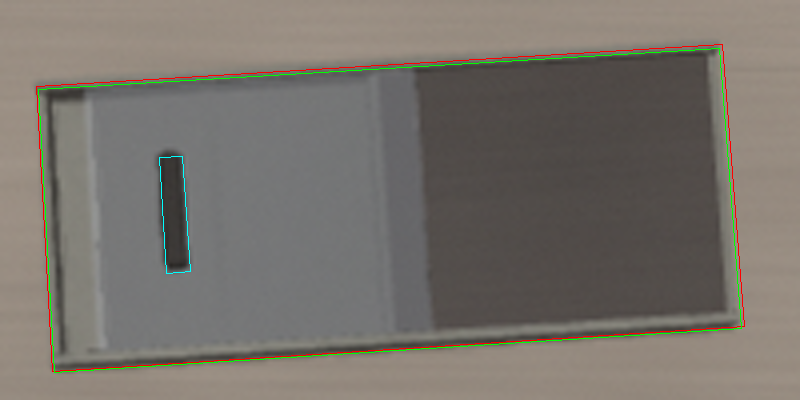

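View pics/ov2.png

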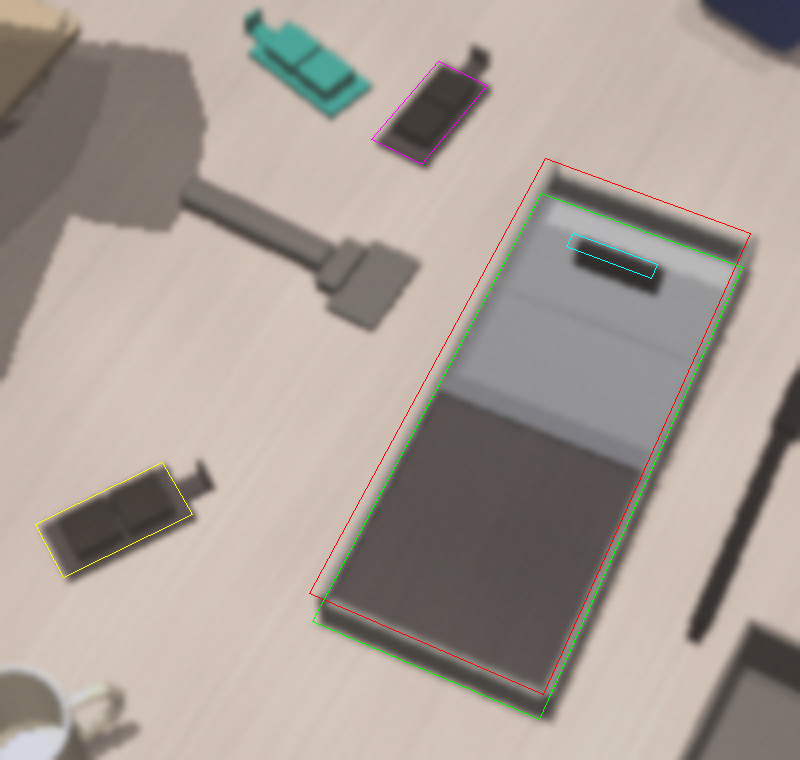

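```bash
python3 -m creep '{"translation":[[0,0,0],[0,0,0],[0,0,0],[26,-34,0],[26,-34,0],[26,-34,0],[26,-34,0],[26,-34,0],[26,-34,0],[26,-34,0]],"rotation":[[0,0,0.108],[0,0,0.108],[0,0,0.108],[0,0,0],[0,0,0],[0,0,0],[0,0,0],[0,0,0],[0,0,0],[0,0,0]],"claw":[60,60,60,60,60,60,60,60,60,60]}' 40; python3 -m creep '{"translation":[[26,-34,0],[26,-34,0],[26,-34,0],[26,-34,0],[26,-34,0],[26,-34,0],[26,-34,0],[0,0,0],[0,0,0]],"rotation":[[0,0,0],[0,0,0],[0,0,0],[0,0,0],[0,0,0],[0,0,0],[0,0,0],[0,0,0],[0,0,0]],"claw":[60,60,60,60,60,60,60,60,60]}'
python3 - <<'E'
from h import *
s=tool(); print(to_tool(s,(638,65.6,150)))
w=snapshot("wrist"); cv2.imwrite("pics/w1.png",w["frame"][:,:,::-1])
E
```

```text
time: 1.35
tool_pos: [396.2, -302.0, 231.5]
tcp_rot: [180.0, -0.0, 4.0]
ft_force: [0.7, 0.2, 0.4]
finger_gap: 60.0
time: 2.25
tool_pos: [560.3, -52.4, 231.0]
tcp_rot: [180.0, 0.0, 4.2]
ft_force: [-0.4, 0.3, -0.3]
finger_gap: 59.9
t 2.25 tcp [560.3 -52.4 231. ] rpy [1.7999e+02 4.0000e-02 4.1900e+00] F [-0.4  0.3 -0.3] gap 59.9 q [-11.   2.  91.  -0.  87.  75.]
[  86.1 -112.1   80.9]
```

View pics/w1.png

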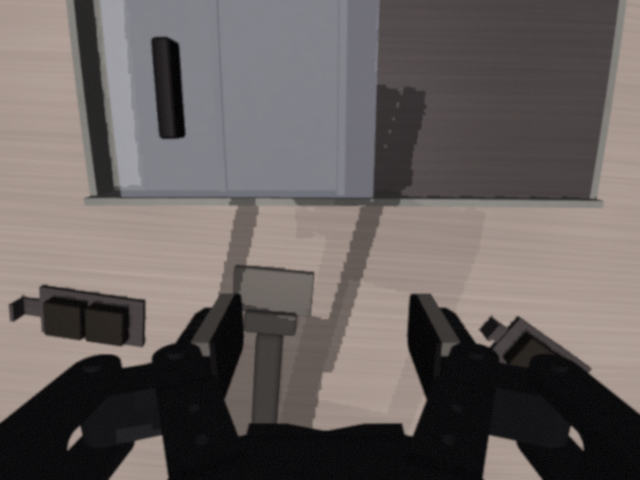

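The wrist view shows the grip from (160,38) to (172,137), the front wall's outer top edge from (87,205) to (602,207), and both pads.

```bash
python3 - <<'E'
from h import *
w=snapshot("wrist")
P=pix2w(w,[(87,205),(602,207)],46);print(P.round(1)); d=P[0]-P[1]; print(np.linalg.norm(d), np.degrees(np.arctan2(d[1],d[0]))-90, P.mean(0)+88*np.array([d[1],-d[0],0])/np.linalg.norm(d))
crop(w,130,20,70,130,5,"grip.png"); crop(w,0,270,160,90,5,"pA2.png")
c=(647,-65)
overlay(w,[box(c,4,-88,88,-212,212,46),box(c,4,-35,35,124,138,67),box((423.4,167.6),85.6,-52,52,-25,25,6),box((405.5,-286.3),59.2,-52,52,-25,25,6)],0,0,640,480,1,"ov3.png")
E
```

```text
[[ 550.6  139.9   46. ]
 [ 579.5 -279.4   46. ]]
420.3313907283667 3.949017599129462 [652.84414464 -63.65869822  46.        ]
```

View pics/ov3.png

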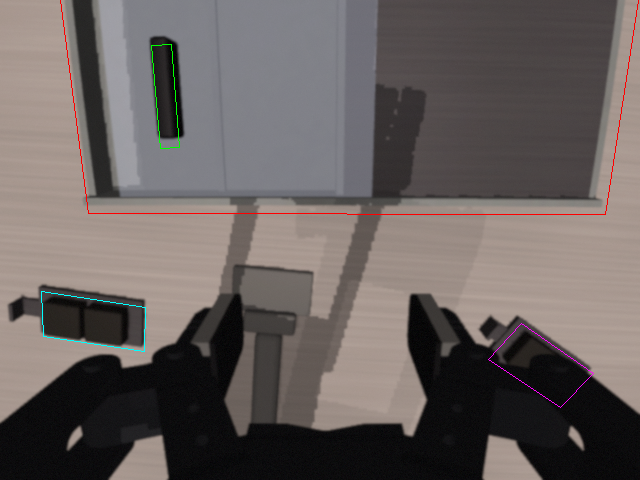

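View pics/grip.png

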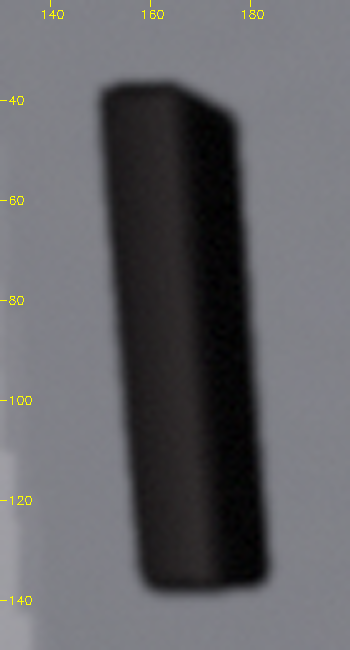

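```bash
python3 -m creep '{"translation":[[22,-28,25],[22,-28,25],[22,-28,25],[22,-28,25],[0,0,20],[0,0,0],[0,0,0]],"rotation":[[0,0,0],[0,0,0],[0,0,0],[0,0,0],[0,0,0],[0,0,0],[0,0,0]],"claw":[60,60,60,60,60,60,60]}'
python3 - <<'E'
from h import *
s=tool(); print(to_tool(s,(640,66,48)))
w=snapshot("wrist"); cv2.imwrite("pics/w2.png",w["frame"][:,:,::-1])
E
```

```text
time: 3.05
tool_pos: [639.6, 63.2, 111.4]
tcp_rot: [180.0, 0.1, 4.0]
ft_force: [0.4, -0.0, 0.4]
finger_gap: 59.7
t 3.05 tcp [639.6  63.2 111.4] rpy [1.7998e+02 6.0000e-02 3.9700e+00] F [ 0.4 -0.   0.4] gap 59.7 q [ 1. 19. 85. -0. 76. 87.]
[ 0.7 -2.8 63.4]
```

View pics/w2.png

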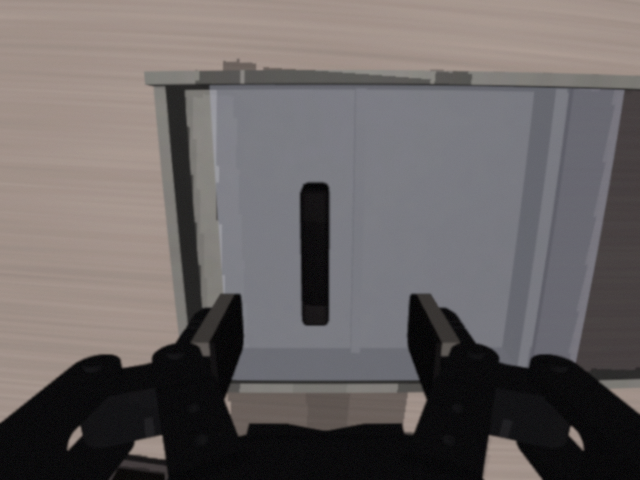

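```bash
python3 - <<'E'
from h import *
w=snapshot("wrist")
P=pix2w(w,[(147,74),(636,76)],46);print(P.round(1)); d=P[0]-P[1]; y=np.degrees(np.arctan2(d[1],d[0]))-90;a=np.radians(y);print(y)
print("centre", P[0,:2]-88*np.array([np.cos(a),np.sin(a)])-212*np.array([-np.sin(a),np.cos(a)]))
print(pix2w(w,[(302,183),(328,182),(302,325),(328,325)],67).round(1))
for c in [(646,-65),(649,-65)]:
  overlay(w,[box(c,4,-88,88,-212,212,46),box(c,4,-35,35,124,138,67),box(c,4,-82,82,7,104,6),box(c,4,-82,82,109,206,6)],0,0,640,480,1,f"ov4_{c[0]}.png")
E
```

```text
[[725.7 154.5  46. ]
 [743.1 -81.5  46. ]]
4.216612159679926
centre [653.55632996 -63.44617244]
[[681.5  76.7  67. ]
 [682.8  65.1  67. ]
 [610.8  72.9  67. ]
 [611.7  59.9  67. ]]
```

View pics/ov4_649.png

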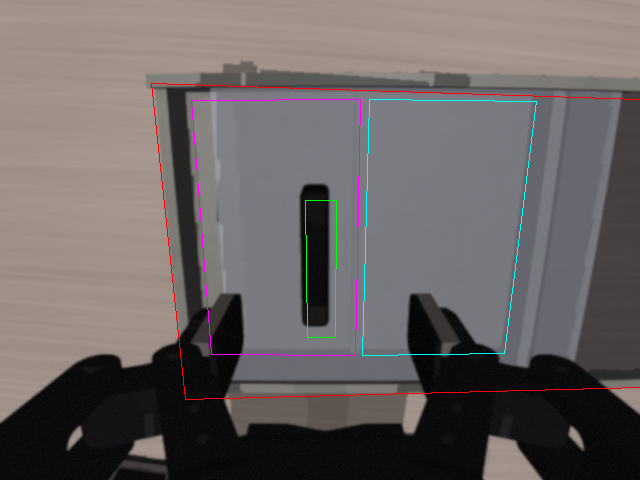

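```bash
python3 -m creep '{"translation":[[3,-4,30],[0,0,25],[0,0,8],[0,0,0],[0,0,0],[0,0,0],[0,0,0],[0,0,0],[0,0,0],[0,0,0]],"rotation":[[0,0,0],[0,0,0],[0,0,0],[0,0,0],[0,0,0],[0,0,0],[0,0,0],[0,0,0],[0,0,0],[0,0,0]],"claw":[60,60,60,60,8,8,8,8,8,8]}' 40
python3 - <<'E'
from h import *
s=tool()
w=snapshot("wrist"); cv2.imwrite("pics/w3.png",w["frame"][:,:,::-1])
E
```

```text
time: 4.15
tool_pos: [643.9, 68.8, 50.1]
tcp_rot: [180.0, -0.1, 4.1]
ft_force: [-1.9, -0.5, 6.2]
finger_gap: 13.1
t 4.15 tcp [643.9  68.8  50.1] rpy [ 1.7999e+02 -1.4000e-01  4.0500e+00] F [-1.9 -0.5  6.2] gap 13.1 q [ 2. 23. 87. -0. 70. 88.]
```

View pics/w3.png

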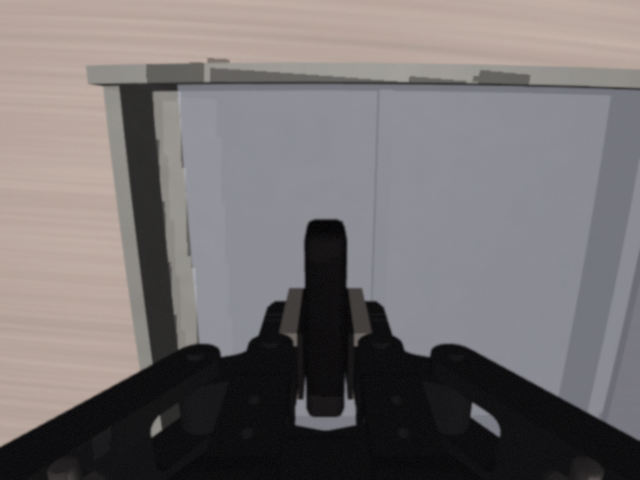

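```bash
python3 -m creep '{"translation":[[0,8,-1],[0,18,0],[0,20,0],[0,20,0],[0,20,0],[0,20,0],[0,20,0],[0,20,0],[0,18,0],[0,12,0]],"rotation":[[0,0,0],[0,0,0],[0,0,0],[0,0,0],[0,0,0],[0,0,0],[0,0,0],[0,0,0],[0,0,0],[0,0,0]],"claw":[8,8,8,8,8,8,8,8,8,8]}'
python3 -m creep '{"translation":[[0,4,0],[0,3,0],[0,2,0],[0,0,0]],"rotation":[[0,0,0],[0,0,0],[0,0,0],[0,0,0]],"claw":[8,8,8,8]}'
```

```text
time: 5.2
tool_pos: [656.0, -108.8, 50.1]
tcp_rot: [180.0, -0.1, 4.0]
ft_force: [2.7, 1.9, 6.6]
finger_gap: 13.1
time: 5.6
tool_pos: [656.5, -116.6, 50.1]
tcp_rot: [180.0, -0.1, 4.0]
ft_force: [3.3, -1.5, 6.4]
finger_gap: 13.1
```

```bash
python3 -m creep '{"translation":[[0,2,0],[0,2,0],[0,0,0]],"rotation":[[0,0,0],[0,0,0],[0,0,0]],"claw":[8,8,8]}'
python3 -m creep '{"translation":[[0,1.5,0],[0,1.5,0],[0,0,0]],"rotation":[[0,0,0],[0,0,0],[0,0,0]],"claw":[8,8,8]}'
python3 -m creep '{"translation":[[0,1.5,0],[0,1.5,0],[0,0,0]],"rotation":[[0,0,0],[0,0,0],[0,0,0]],"claw":[8,8,8]}'
```

```text
time: 5.9
tool_pos: [656.7, -119.8, 50.1]
tcp_rot: [-180.0, -0.1, 4.1]
ft_force: [2.0, 2.5, 7.6]
finger_gap: 12.8
time: 6.2
tool_pos: [656.7, -120.0, 50.1]
tcp_rot: [-179.8, -0.0, 4.1]
ft_force: [0.6, 12.3, 10.4]
finger_gap: 12.9
time: 6.5
tool_pos: [656.7, -120.1, 50.1]
tcp_rot: [-179.6, 0.0, 4.2]
ft_force: [-2.9, 23.9, 14.4]
finger_gap: 13.3
```

```bash
python3 -m creep '{"translation":[[0,-4,0],[0,0,0],[0,0,0],[0,0,0],[0,0,-20],[0,0,-40],[0,0,-40],[0,0,0]],"rotation":[[0,0,0],[0,0,0],[0,0,0],[0,0,0],[0,0,0],[0,0,0],[0,0,0],[0,0,0]],"claw":[8,35,35,35,35,35,35,35]}'
python3 - <<'E'
from h import *
s=tool(); print(to_tool(s,(425,169,150)))
w=snapshot("wrist"); cv2.imwrite("pics/w4.png",w["frame"][:,:,::-1])
E
```

```text
time: 7.3
tool_pos: [659.9, -123.3, 157.0]
tcp_rot: [179.8, -0.6, 4.0]
ft_force: [1.0, -0.4, 0.7]
finger_gap: 35.1
t 7.3 tcp [ 659.9 -123.3  157. ] rpy [179.78  -0.58   4.02] F [ 1.  -0.4  0.7] gap 35.1 q [-15.  20.  78.  -0.  81.  71.]
[-213.9 -308.1    3.7]
```

View pics/w4.png

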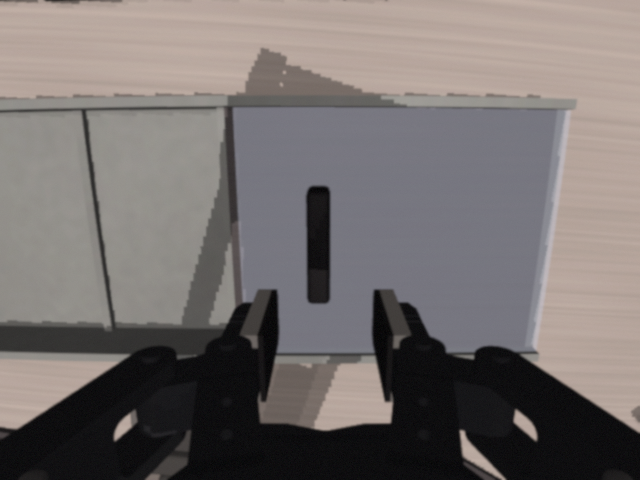

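The door is fully open: both bay floors are bare, with the rib at (95,220) and the grip over the cover. Next is pad A.

```bash
python3 -m creep '{"translation":[[-24,-34,0],[-24,-34,0],[-24,-34,0],[-24,-34,0],[-24,-34,0],[-24,-34,0],[-24,-34,0],[-24,-34,0],[-22,-34,0],[0,0,0]],"rotation":[[0,0,0],[0,0,0],[0,0,0],[0,0,0],[0,0,0],[0,0,0],[0,0,0],[0,0,0],[0,0,0],[0,0,0]],"claw":[50,50,50,50,50,50,50,50,50,50]}'
python3 -m creep '{"translation":[[0,0,0],[0,0,0],[0,0,0],[0,0,0],[0,0,0],[0,0,0],[0,0,0],[0,0,0],[0,0,0],[0,0,0]],"rotation":[[0,0,-0.1424],[0,0,-0.1424],[0,0,-0.1424],[0,0,-0.1424],[0,0,-0.1424],[0,0,-0.1424],[0,0,-0.1424],[0,0,-0.1424],[0,0,-0.1424],[0,0,-0.1424]],"claw":[60,60,60,60,60,60,60,60,60,60]}'
python3 -m creep '{"translation":[[0,0,0],[0,0,0]],"rotation":[[0,0,0],[0,0,0]],"claw":[60,60]}'
python3 - <<'E'
from h import *
s=tool(); print(to_tool(s,(425,169,60)))
w=snapshot("wrist"); cv2.imwrite("pics/w5.png",w["frame"][:,:,::-1])
overlay(w,[box((423.4,167.6),85.6,-52,52,-25,25,6),box((425,169),85.6,-52,52,-25,25,6),box((425,169),85.6,-39,39,-18,18,22)],0,0,640,480,1,"ov5.png")
E
```

```text
time: 8.35
tool_pos: [417.6, 170.9, 147.5]
tcp_rot: [-180.0, 0.2, 4.3]
ft_force: [0.1, -0.9, 0.1]
finger_gap: 50.0
time: 9.35
tool_pos: [420.7, 167.5, 147.8]
tcp_rot: [-179.9, 0.1, 85.9]
ft_force: [-0.3, -0.3, -0.8]
finger_gap: 59.8
time: 9.55
tool_pos: [420.8, 167.8, 148.4]
tcp_rot: [-179.9, 0.0, 85.4]
ft_force: [0.8, 0.3, -0.6]
finger_gap: 60.0
t 9.55 tcp [420.8 167.8 148.4] rpy [-1.7991e+02  5.0000e-02  8.5370e+01] F [ 0.8  0.3 -0.6] gap 60.0 q [ 15. -13. 114.  -0.  79.  20.]
[ 1.6  4.2 88.4]
```

View pics/ov5.png

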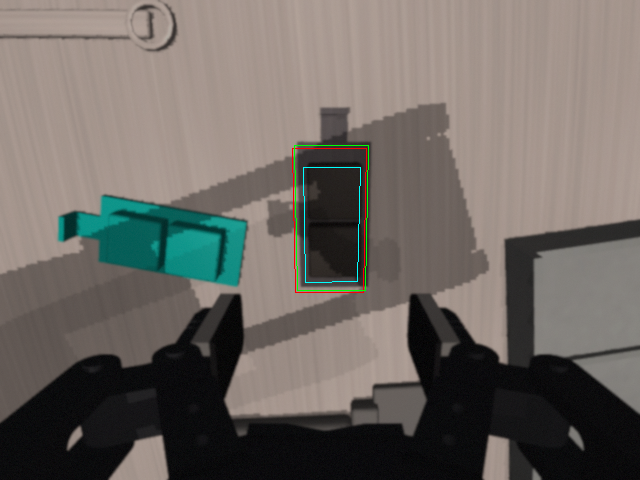

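The wrist view shows pad A's block centred at (333,223), with its tab at the top (335,120). The model outline agrees to 1–2 mm, and the turquoise decoy is clear of the fingers.

```bash
python3 -m creep '{"translation":[[2,4,30],[0,0,35],[0,0,35],[0,0,25],[0,0,9],[0,0,3],[0,0,0]],"rotation":[[0,0,0],[0,0,0],[0,0,0],[0,0,0],[0,0,0],[0,0,0],[0,0,0]],"claw":[50,50,50,50,50,50,50]}'
python3 - <<'E'
from h import *
s=tool()
w=snapshot("wrist"); cv2.imwrite("pics/w6.png",w["frame"][:,:,::-1])
E
```

```text
time: 10.3
tool_pos: [425.9, 170.2, 13.0]
tcp_rot: [180.0, -0.0, 85.6]
ft_force: [0.0, 0.1, -0.6]
finger_gap: 49.8
t 10.3 tcp [425.9 170.2  13. ] rpy [ 1.7996e+02 -1.0000e-02  8.5590e+01] F [ 0.   0.1 -0.6] gap 49.8 q [ 15.  -1. 119.  -0.  63.  20.]
```

View pics/w6.png

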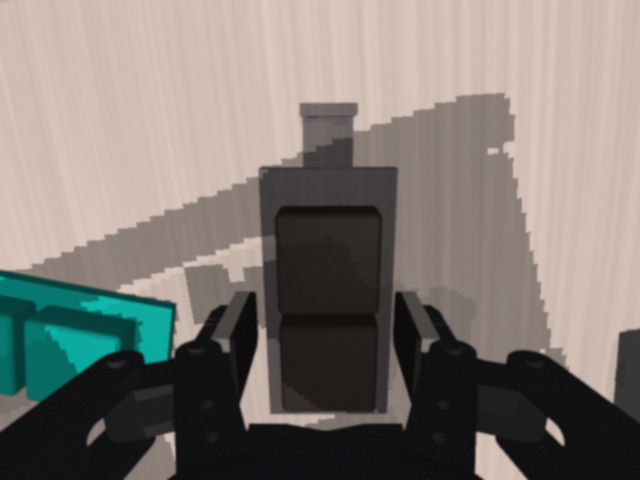

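```bash
python3 -m creep '{"translation":[[0,0,3],[0,0,2],[0,0,0],[0,0,0],[0,0,0],[0,0,0],[0,0,0],[0,0,0]],"rotation":[[0,0,0],[0,0,0],[0,0,0],[0,0,0],[0,0,0],[0,0,0],[0,0,0],[0,0,0]],"claw":[50,50,30,30,30,30,30,30]}' 60
python3 -m creep '{"translation":[[0,0,-5],[0,0,-10],[0,0,-15],[0,0,0],[0,0,0]],"rotation":[[0,0,0],[0,0,0],[0,0,0],[0,0,0],[0,0,0]],"claw":[30,30,30,30,30]}'
python3 - <<'E'
from h import *
s=tool()
w=snapshot("wrist"); cv2.imwrite("pics/w7.png",w["frame"][:,:,::-1])
E
```

```text
time: 11.15
tool_pos: [426.1, 170.3, 8.1]
tcp_rot: [179.9, -0.0, 85.6]
ft_force: [-0.8, -0.3, 6.8]
finger_gap: 34.3
time: 11.65
tool_pos: [425.5, 170.2, 37.5]
tcp_rot: [180.0, -0.0, 85.6]
ft_force: [0.6, -0.2, -4.4]
finger_gap: 34.0
t 11.65 tcp [425.5 170.2  37.5] rpy [ 1.7995e+02 -2.0000e-02  8.5650e+01] F [ 0.6 -0.2 -4.4] gap 34.0 q [ 15.  -4. 118.   0.  66.  20.]
```

View pics/w7.png

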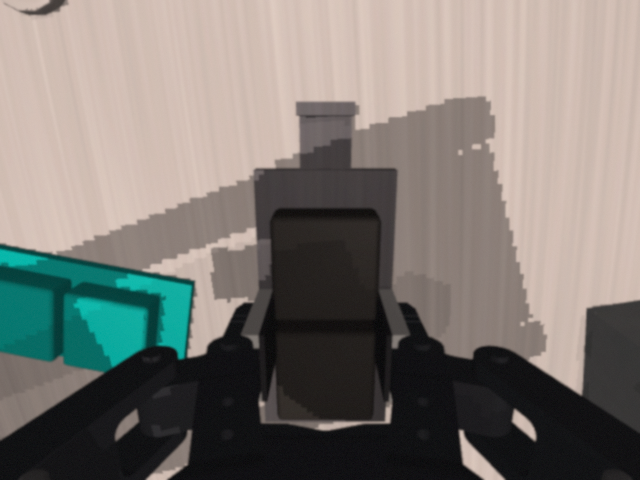

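```bash
python3 -m creep '{"translation":[[0,0,-30],[0,0,-35],[-10,24.6,-15],[-10,34.6,0],[-10,34.6,0],[-10,34.6,0],[-10,34.6,0],[-10,34.6,0],[0,10,0],[0,0,0]],"rotation":[[0,0,0],[0,0,0],[0,0,0],[0,0,0],[0,0,0],[0,0,0],[0,0,0],[0,0,0],[0,0,0],[0,0,0]],"claw":[30,30,30,30,30,30,30,30,30,30]}'
python3 -m creep '{"translation":[[0,0,0],[0,0,0],[0,0,0],[0,0,0],[0,0,0],[0,0,0],[0,0,0],[0,0,0],[0,0,0],[0,0,0]],"rotation":[[0,0,0.1424],[0,0,0.1424],[0,0,0.1424],[0,0,0.1424],[0,0,0.1424],[0,0,0.1424],[0,0,0.1424],[0,0,0.1424],[0,0,0.1424],[0,0,0.1424]],"claw":[30,30,30,30,30,30,30,30,30,30]}'
python3 -m creep '{"translation":[[0,0,0],[0,0,0]],"rotation":[[0,0,0],[0,0,0]],"claw":[30,30]}'
python3 - <<'E'
from h import *
s=tool(); print(to_tool(s,(629,94.5,70)))
w=snapshot("wrist"); cv2.imwrite("pics/w8.png",w["frame"][:,:,::-1])
E
```

```text
time: 12.7
tool_pos: [628.1, 93.9, 115.7]
tcp_rot: [-179.9, 0.0, 85.6]
ft_force: [-0.8, -0.5, -3.6]
finger_gap: 34.4
time: 13.7
tool_pos: [626.0, 95.3, 116.4]
tcp_rot: [-180.0, 0.1, 3.8]
ft_force: [0.4, -0.1, -3.7]
finger_gap: 34.1
time: 13.9
tool_pos: [626.7, 95.0, 116.7]
tcp_rot: [-180.0, 0.1, 4.3]
ft_force: [-0.4, -0.3, -3.9]
finger_gap: 34.1
t 13.9 tcp [626.7  95.  116.7] rpy [-1.7999e+02  8.0000e-02  4.3400e+00] F [-0.4 -0.3 -3.9] gap 34.1 q [ 4. 17. 86.  0. 77. 90.]
[ 2.3  0.7 46.7]
```

View pics/w8.png

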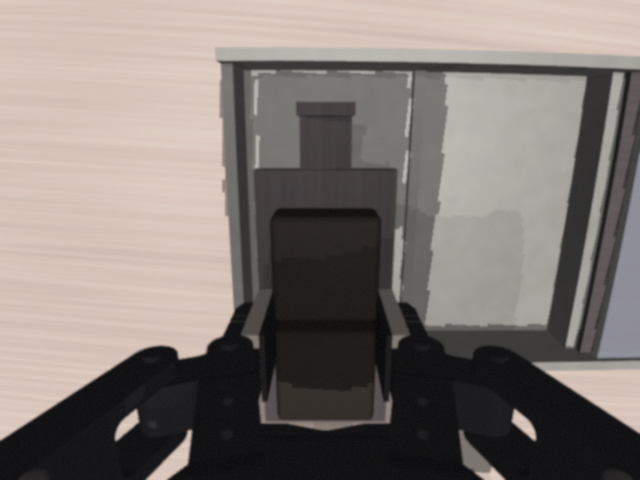

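Pad A hangs over the outer bay, centred between the side wall (col 247) and the rib (col 405) with its tab at (326,108) towards the back. I'll lower it.

```bash
python3 -m creep '{"translation":[[2,1,20],[0,0,25],[0,0,25],[0,0,15],[0,0,8],[0,0,4],[0,0,0]],"rotation":[[0,0,0],[0,0,0],[0,0,0],[0,0,0],[0,0,0],[0,0,0],[0,0,0]],"claw":[30,30,30,30,30,30,30]}'
python3 -m creep '{"translation":[[0,0,2],[0,0,1],[0,0,0]],"rotation":[[0,0,0],[0,0,0],[0,0,0]],"claw":[30,30,30]}'
```

```text
time: 14.65
tool_pos: [630.1, 93.7, 20.6]
tcp_rot: [-180.0, -0.0, 4.1]
ft_force: [0.3, -0.2, -3.4]
finger_gap: 34.4
time: 14.95
tool_pos: [630.2, 93.7, 17.9]
tcp_rot: [180.0, -0.1, 4.1]
ft_force: [-0.2, 0.2, -4.2]
finger_gap: 33.9
```

```bash
python3 -m creep '{"translation":[[0,0,1],[0,0,1],[0,0,1],[0,0,0]],"rotation":[[0,0,0],[0,0,0],[0,0,0],[0,0,0]],"claw":[30,30,30,30]}'
python3 -m creep '{"translation":[[0,0,0.7],[0,0,0.7],[0,0,0]],"rotation":[[0,0,0],[0,0,0],[0,0,0]],"claw":[30,30,30]}'
```

```text
time: 15.35
tool_pos: [629.9, 93.7, 14.3]
tcp_rot: [180.0, -0.0, 4.1]
ft_force: [0.2, 0.4, -3.6]
finger_gap: 34.1
time: 15.65
tool_pos: [629.9, 93.7, 14.2]
tcp_rot: [180.0, 0.0, 4.1]
ft_force: [-6.8, -0.7, 6.9]
finger_gap: 33.9
```

```bash
python3 -m creep '{"translation":[[0,0,0],[0,0,0],[0,0,0],[0,0,-10],[0,0,-25],[0,0,-35],[0,0,-40],[0,0,0]],"rotation":[[0,0,0],[0,0,0],[0,0,0],[0,0,0],[0,0,0],[0,0,0],[0,0,0],[0,0,0]],"claw":[48,48,48,48,48,48,48,48]}'
python3 - <<'E'
from h import *
s=tool(); print(to_tool(s,(407,-285,s["tool_pos"][2])))
w=snapshot("wrist"); cv2.imwrite("pics/w9.png",w["frame"][:,:,::-1])
E
```

```text
time: 16.45
tool_pos: [634.5, 94.1, 131.6]
tcp_rot: [-180.0, -0.7, 4.1]
ft_force: [2.1, -0.3, 1.0]
finger_gap: 48.3
t 16.45 tcp [634.5  94.1 131.6] rpy [-180.     -0.71    4.06] F [ 2.1 -0.3  1. ] gap 48.3 q [ 4. 17. 85.  0. 77. 90.]
[-253.7  362.    -3.1]
```

View pics/w9.png

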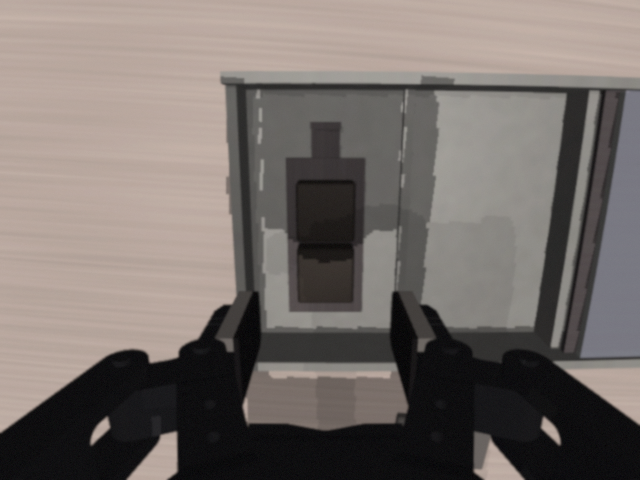

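Pad A lies flat and straight in the outer bay, with its block at (326,240) and tab at (326,130) towards the back. Next is pad B.

```bash
python3 -m creep '{"translation":[[-25.4,36.2,0],[-25.4,36.2,0],[-25.4,36.2,0],[-25.4,36.2,0],[-25.4,36.2,0],[-25.4,36.2,0],[-25.4,36.2,0],[-25.4,36.2,0],[-25.4,36.2,0],[-25.4,36.2,0]],"rotation":[[0,0,0],[0,0,0],[0,0,0],[0,0,0],[0,0,0],[0,0,0],[0,0,0],[0,0,0],[0,0,0],[0,0,0]],"claw":[50,50,50,50,50,50,50,50,50,50]}'
python3 -m creep '{"translation":[[0,0,0],[0,0,0],[0,0,0],[0,0,0],[0,0,0],[0,0,0],[0,0,0],[0,0,0],[0,0,0]],"rotation":[[0,0,-0.1374],[0,0,-0.1374],[0,0,-0.1374],[0,0,-0.1374],[0,0,-0.1374],[0,0,-0.1374],[0,0,-0.1374],[0,0,0],[0,0,0]],"claw":[60,60,60,60,60,60,60,60,60]}'
python3 - <<'E'
from h import *
s=tool(); print(to_tool(s,(407,-285,8)))
w=snapshot("wrist"); cv2.imwrite("pics/w10.png",w["frame"][:,:,::-1])
overlay(w,[box((405.5,-286.3),59.2,-52,52,-25,25,6),box((407,-285),59.2,-52,52,-25,25,6),box((407,-285),59.2,-39,39,-18,18,22)],0,0,640,480,1,"ov10.png")
E
```

```text
time: 17.5
tool_pos: [400.5, -286.3, 122.4]
tcp_rot: [-180.0, 0.0, 4.1]
ft_force: [0.6, -0.2, 0.2]
finger_gap: 49.7
time: 18.4
tool_pos: [401.8, -285.1, 122.4]
tcp_rot: [-180.0, -0.0, 58.9]
ft_force: [-0.2, -0.1, 0.7]
finger_gap: 60.1
t 18.4 tcp [ 401.8 -285.1  122.4] rpy [-1.7995e+02 -1.0000e-02  5.8920e+01] F [-0.2 -0.1  0.7] gap 60.1 q [-41.  -5. 109.   0.  75. -10.]
[  2.8   4.5 114.4]
```

View pics/ov10.png

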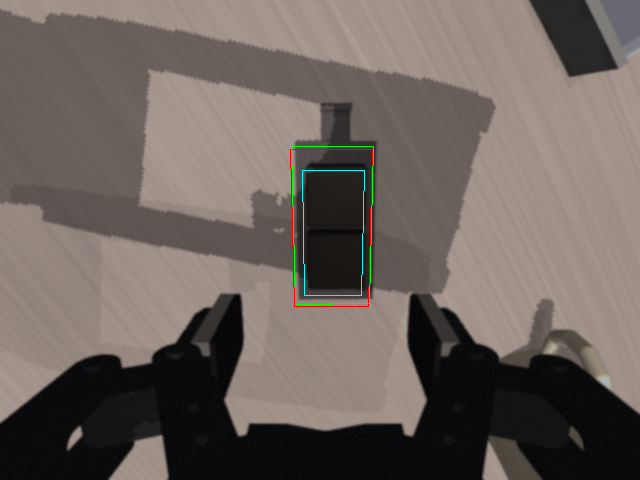

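Pad B's block is at (335,230) with the tab at (335,108), about 2 mm right of my outline. The mug handle at (565,340) is well clear.

```bash
python3 -m creep '{"translation":[[5,6,30],[0,0,35],[0,0,25],[0,0,13],[0,0,5],[0,0,2],[0,0,0]],"rotation":[[0,0,0],[0,0,0],[0,0,0],[0,0,0],[0,0,0],[0,0,0],[0,0,0]],"claw":[50,50,50,50,50,50,50]}'
python3 - <<'E'
from h import *
s=tool()
w=snapshot("wrist"); cv2.imwrite("pics/w11.png",w["frame"][:,:,::-1])
E
```

```text
time: 19.15
tool_pos: [410.5, -284.8, 14.0]
tcp_rot: [179.9, 0.0, 59.1]
ft_force: [0.1, -0.1, 0.4]
finger_gap: 50.1
t 19.15 tcp [ 410.5 -284.8   14. ] rpy [1.799e+02 1.000e-02 5.913e+01] F [ 0.1 -0.1  0.4] gap 50.1 q [-41.   5. 112.   0.  63. -10.]
```

View pics/w11.png

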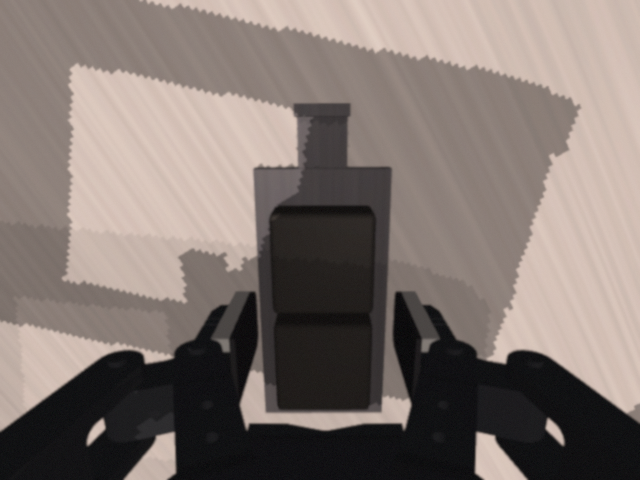

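The fingers straddle the block centrally, with the slot at row 315. I'll close and lift.

```bash
python3 -m creep '{"translation":[[0,0,3],[0,0,3],[0,0,0],[0,0,0],[0,0,0],[0,0,0],[0,0,0],[0,0,0]],"rotation":[[0,0,0],[0,0,0],[0,0,0],[0,0,0],[0,0,0],[0,0,0],[0,0,0],[0,0,0]],"claw":[50,50,30,30,30,30,30,30]}' 60
python3 -m creep '{"translation":[[0,0,-5],[0,0,-10],[0,0,-20],[0,0,-35],[0,0,-35],[0,0,0],[0,0,0]],"rotation":[[0,0,0],[0,0,0],[0,0,0],[0,0,0],[0,0,0],[0,0,0],[0,0,0]],"claw":[30,30,30,30,30,30,30]}'
python3 - <<'E'
from h import *
s=tool(); print(to_tool(s,(636.5,-7.5,115)))
w=snapshot("wrist"); cv2.imwrite("pics/w12.png",w["frame"][:,:,::-1])
E
```

```text
time: 20.0
tool_pos: [409.9, -284.3, 7.1]
tcp_rot: [180.0, 0.0, 59.2]
ft_force: [-0.3, 0.6, 2.7]
finger_gap: 34.4
time: 20.7
tool_pos: [410.3, -284.6, 113.0]
tcp_rot: [179.9, 0.0, 59.2]
ft_force: [0.6, -0.2, -3.7]
finger_gap: 34.3
t 20.7 tcp [ 410.3 -284.6  113. ] rpy [1.7987e+02 2.0000e-02 5.9170e+01] F [ 0.6 -0.2 -3.7] gap 34.3 q [-41.  -3. 109.  -0.  74. -10.]
[353.9  52.2  -2. ]
```

View pics/w12.png

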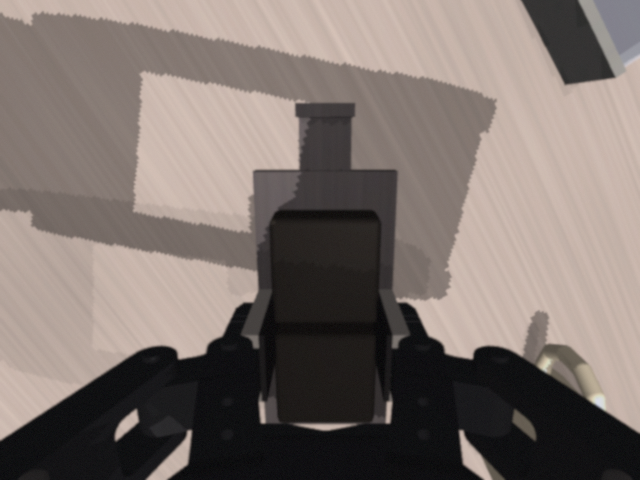

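Pad B is lifted level (3.7 N).

```bash
python3 -m creep '{"translation":[[20,3,-3],[39,5.8,0],[39,5.8,0],[39,5.8,0],[39,5.8,0],[39,5.8,0],[39,5.8,0],[39,5.8,0],[39,5.8,0],[22,3,0]],"rotation":[[0,0,0],[0,0,0],[0,0,0],[0,0,0],[0,0,0],[0,0,0],[0,0,0],[0,0,0],[0,0,0],[0,0,0]],"claw":[30,30,30,30,30,30,30,30,30,30]}'
python3 -m creep '{"translation":[[0,0,0],[0,0,0],[0,0,0],[0,0,0],[0,0,0],[0,0,0],[0,0,0],[0,0,0],[0,0,0]],"rotation":[[0,0,0.1374],[0,0,0.1374],[0,0,0.1374],[0,0,0.1374],[0,0,0.1374],[0,0,0.1374],[0,0,0.1374],[0,0,0],[0,0,0]],"claw":[30,30,30,30,30,30,30,30,30]}'
python3 - <<'E'
from h import *
s=tool(); print(to_tool(s,(636.5,-7.5,14)))
w=snapshot("wrist"); cv2.imwrite("pics/w13.png",w["frame"][:,:,::-1])
E
```

```text
time: 21.75
tool_pos: [635.9, -4.2, 112.1]
tcp_rot: [-179.8, 0.1, 59.3]
ft_force: [-0.3, 0.2, -2.8]
finger_gap: 34.2
time: 22.65
tool_pos: [635.1, -7.0, 113.0]
tcp_rot: [-180.0, 0.2, 4.3]
ft_force: [-0.0, -0.7, -3.1]
finger_gap: 34.5
t 22.65 tcp [635.1  -7.  113. ] rpy [-179.97    0.18    4.29] F [-0.  -0.7 -3.1] gap 34.5 q [-5. 18. 86. -0. 76. 80.]
[ 1.7  0.7 99. ]
```

View pics/w13.png

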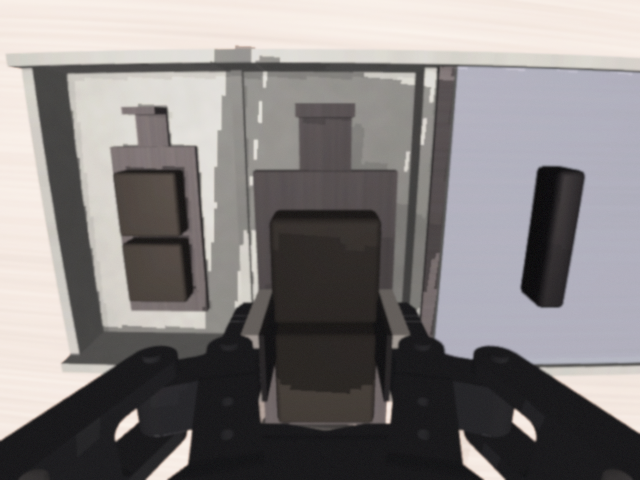

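```bash
python3 -m creep '{"translation":[[2,1,20],[0,0,25],[0,0,25],[0,0,15],[0,0,7],[0,0,3],[0,0,0]],"rotation":[[0,0,0],[0,0,0],[0,0,0],[0,0,0],[0,0,0],[0,0,0],[0,0,0]],"claw":[30,30,30,30,30,30,30]}'
python3 -m creep '{"translation":[[0,0,1],[0,0,1],[0,0,0]],"rotation":[[0,0,0],[0,0,0],[0,0,0]],"claw":[30,30,30]}'
```

```text
time: 23.4
tool_pos: [638.8, -8.0, 20.5]
tcp_rot: [180.0, -0.0, 4.1]
ft_force: [0.3, -0.2, -3.9]
finger_gap: 34.3
time: 23.7
tool_pos: [638.8, -7.9, 18.6]
tcp_rot: [180.0, -0.1, 4.1]
ft_force: [0.9, 0.6, -3.3]
finger_gap: 34.3
```

```bash
python3 -m creep '{"translation":[[0,0,1],[0,0,1],[0,0,1],[0,0,0]],"rotation":[[0,0,0],[0,0,0],[0,0,0],[0,0,0]],"claw":[30,30,30,30]}'
python3 -m creep '{"translation":[[0,0,1],[0,0,1],[0,0,0]],"rotation":[[0,0,0],[0,0,0],[0,0,0]],"claw":[30,30,30]}'
```

```text
time: 24.1
tool_pos: [638.1, -7.9, 14.6]
tcp_rot: [-180.0, 0.0, 4.1]
ft_force: [0.2, -0.2, -3.1]
finger_gap: 34.5
time: 24.4
tool_pos: [638.3, -7.9, 13.1]
tcp_rot: [180.0, -0.0, 4.1]
ft_force: [-1.6, -0.4, -0.5]
finger_gap: 34.2
```

```bash
python3 -m creep '{"translation":[[0,0,0.5],[0,0,0],[0,0,0],[0,0,0],[0,0,0],[0,0,-10],[0,0,-25],[0,0,-35],[0,0,-30],[0,0,0]],"rotation":[[0,0,0],[0,0,0],[0,0,0],[0,0,0],[0,0,0],[0,0,0],[0,0,0],[0,0,0],[0,0,0],[0,0,0]],"claw":[30,48,48,48,48,48,48,48,48,48]}'
python3 -m creep '{"translation":[[0,0,0],[0,0,0]],"rotation":[[0,0,0],[0,0,0]],"claw":[48,48]}'
python3 - <<'E'
from h import *
s=tool(); print(to_tool(s,(656.5,-120,51)))
w=snapshot("wrist"); cv2.imwrite("pics/w14.png",w["frame"][:,:,::-1])
E
```

```text
time: 25.4
tool_pos: [642.3, -8.3, 119.6]
tcp_rot: [179.9, -0.6, 4.1]
ft_force: [1.1, -0.5, 0.6]
finger_gap: 48.5
time: 25.6
tool_pos: [637.6, -7.9, 111.5]
tcp_rot: [-180.0, 0.1, 4.1]
ft_force: [0.7, -0.3, -0.3]
finger_gap: 47.8
t 25.6 tcp [637.6  -7.9 111.5] rpy [-1.7999e+02  9.0000e-02  4.0600e+00] F [ 0.7 -0.3 -0.3] gap 47.8 q [-5. 18. 86. -0. 76. 81.]
[ 11.  113.2  60.4]
```

View pics/w14.png

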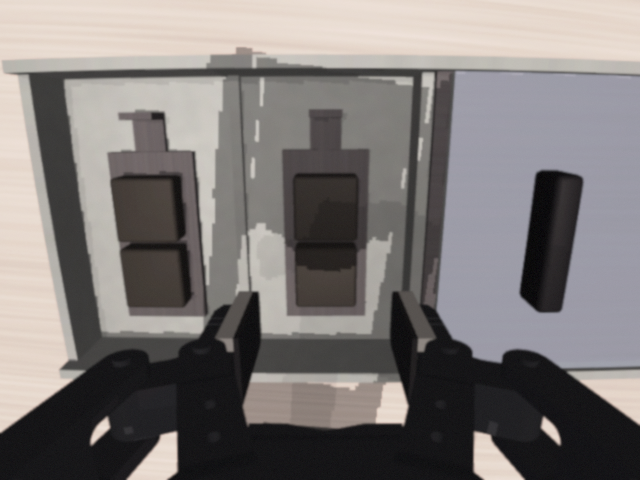

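Both pads lie flat and straight, with blocks at (152,240) and (325,240) and both tabs towards the back wall at row 115. I'll shut the door now.

```bash
python3 -m creep '{"translation":[[4,38,0],[4,38,0],[3,37,0],[0,0,30],[0,0,22],[0,0,8],[0,0,0]],"rotation":[[0,0,0],[0,0,0],[0,0,0],[0,0,0],[0,0,0],[0,0,0],[0,0,0]],"claw":[50,50,50,50,50,50,50]}'
python3 -m creep '{"translation":[[0,0,0],[0,0,0],[0,0,0],[0,0,0],[0,0,0],[0,0,0]],"rotation":[[0,0,0],[0,0,0],[0,0,0],[0,0,0],[0,0,0],[0,0,0]],"claw":[8,8,8,8,8,8]}' 40
```

```text
time: 26.35
tool_pos: [655.1, -119.2, 49.3]
tcp_rot: [-179.9, 0.3, 4.1]
ft_force: [-0.1, 0.0, 0.2]
finger_gap: 50.0
time: 26.95
tool_pos: [658.4, -119.8, 54.3]
tcp_rot: [180.0, -0.2, 4.1]
ft_force: [-1.8, 1.5, 6.3]
finger_gap: 12.7
```

```bash
python3 -m creep '{"translation":[[0,-10,0],[0,-22,0],[0,-25,0],[0,-25,0],[0,-25,0],[0,-25,0],[0,-25,0],[0,-25,0],[0,-15,0],[0,-8,0]],"rotation":[[0,0,0],[0,0,0],[0,0,0],[0,0,0],[0,0,0],[0,0,0],[0,0,0],[0,0,0],[0,0,0],[0,0,0]],"claw":[8,8,8,8,8,8,8,8,8,8]}'
python3 -m creep '{"translation":[[0,-3,0],[0,-3,0],[0,0,0]],"rotation":[[0,0,0],[0,0,0],[0,0,0]],"claw":[8,8,8]}'
```

```text
time: 27.95
tool_pos: [644.3, 86.2, 54.3]
tcp_rot: [180.0, -0.2, 4.1]
ft_force: [2.7, -1.4, 6.0]
finger_gap: 12.8
time: 28.25
tool_pos: [644.0, 91.4, 54.3]
tcp_rot: [-180.0, -0.2, 4.1]
ft_force: [1.9, 1.8, 5.4]
finger_gap: 12.6
```

Shut is expected near y ≈ 94.5.

```bash
python3 -m creep '{"translation":[[0,-2,0],[0,-2,0],[0,0,0]],"rotation":[[0,0,0],[0,0,0],[0,0,0]],"claw":[8,8,8]}'
python3 -m creep '{"translation":[[0,-1.5,0],[0,-1,0],[0,0,0]],"rotation":[[0,0,0],[0,0,0],[0,0,0]],"claw":[8,8,8]}'
```

```text
time: 28.55
tool_pos: [643.7, 94.8, 54.3]
tcp_rot: [180.0, -0.2, 4.1]
ft_force: [2.7, -0.2, 6.5]
finger_gap: 13.1
time: 28.85
tool_pos: [643.7, 94.9, 54.3]
tcp_rot: [179.8, -0.2, 4.0]
ft_force: [2.8, -10.0, 7.0]
finger_gap: 12.7
```

```bash
python3 -m creep '{"translation":[[0,2,0],[0,0,0],[0,0,0],[0,0,0],[0,0,-20],[0,0,-40],[0,0,-40],[-20,0,-40],[0,0,0],[0,0,0]],"rotation":[[0,0,0],[0,0,0],[0,0,0],[0,0,0],[0,0,0],[0,0,0],[0,0,0],[0,0,0],[0,0,0],[0,0,0]],"claw":[8,40,40,40,40,40,40,40,40,40]}'
python3 - <<'E'
from h import *
s=tool()
w=snapshot("wrist"); cv2.imwrite("pics/w15.png",w["frame"][:,:,::-1])
s=snapshot("scene"); cv2.imwrite("pics/s15.png",s["frame"][:,:,::-1])
E
```

```text
time: 29.85
tool_pos: [622.6, 94.0, 194.0]
tcp_rot: [180.0, -0.2, 4.1]
ft_force: [-0.9, -0.3, -0.9]
finger_gap: 40.3
t 29.85 tcp [622.6  94.  194. ] rpy [ 1.80e+02 -1.60e-01  4.08e+00] F [-0.9 -0.3 -0.9] gap 40.3 q [ 4. 13. 83.  0. 84. 90.]
```

View pics/w15.png

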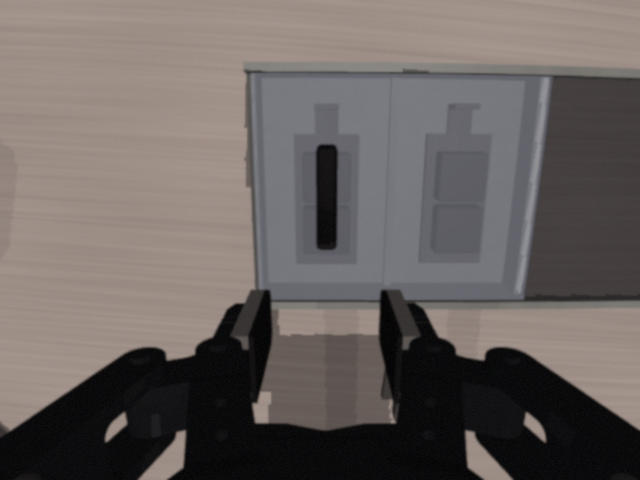

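View pics/s15.png

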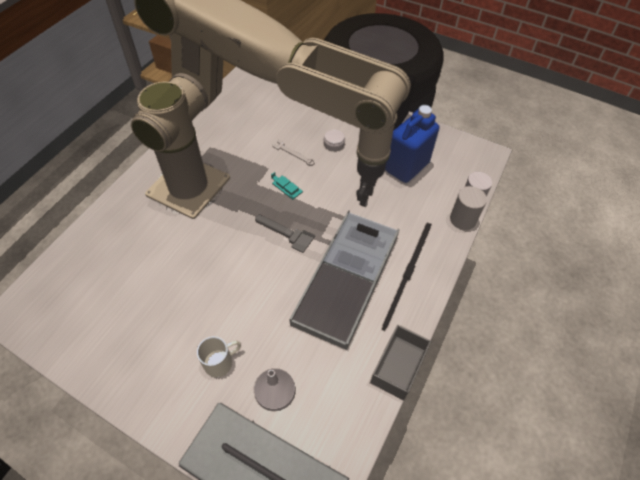

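The door sits against the outer wall (col 258). Both pads show under it, straight with tabs at the back (326,115) and (462,115), and the other items are where they were.

```bash
python3 -c "
from bench import *
hand_in()"
```

```text
the job is handed in; nothing more can be done
```

I handed the job in at about 30 s with one pad in each bay and the door shut; no verdict was reported. I slid the door open to its stop, set the left-hand pad in the outer bay and the right-hand pad in the inner bay, then slid the door shut against its stop.

**Last checks:**
- **Pads:** both show through the door lying flat and straight, with their wear tabs towards the back.
- **Door:** grip travel was about 215 mm. At the closed stop I eased the grip back by up to 2 mm before letting go, inside the 8 mm limit.
- **Robot:** the fingers were open and the arm clear of everything.
- **Bystanders:** by eye, nothing else had moved in the scene view. I did not measure their positions.

**What disagreed:** the wrist and top cameras put the cubby about 7 mm apart front to back. I aimed between the two, well inside the placing tolerance. The force reading was still slightly downward when I released the second pad, so it may not have been fully resting, but any drop was at most about a millimetre.

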